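# Hold a plug-in board square in the corner jig

## Robot

A 6-joint arm with a two-finger parallel gripper is mounted at the origin on the work surface. World frame = base frame: x ahead of the robot, y to its left, z up, the work surface at z = 0. Lengths are in m, angles in rad, forces in N, time in s.
With the tool pointing down it reaches from about 0.4 to 0.825 m from the base axis. Payload 7 kg.
Tool frame: the origin (TCP) lies between the finger pads; the fingertips stand 8 mm ahead of it and the grasp point (between the pads) lies 11 mm behind it (arm.finger_overhang is the distance from the TCP to the fingertips, in m); z points along the fingers, y is the line along which they close (so a half turn about z gives the same grasp; the last joint's range is limited). The gripper opens to 88 mm and grips with 3 to 60 N. Pads are 19 mm wide; open, the fingers measure 130 mm over their backs; the gripper's body (78 mm by 193 mm) begins 47 mm behind the grasp point.
Start: joints at [-0.972, 0.359, 0.012, 0, -1.224, -0.288], TCP at [0.206, -0.643, 0.235] pointing down, gripper open.
Joint ranges: [-3.07, 3.07], [-1.43, 2.12], [-1.02, 1.25], [-3.03, 1.67], [-3.05, -0], [-3.03, 3.03]. Speed limits (rad/s): [2.39, 2.39, 3.01, 3.14, 3.14, 3.14].

## Interface

Orientations are given as [roll, pitch, yaw] about the fixed x, y, z axes, in that order (R = Rz(yaw) Ry(pitch) Rx(roll)).
In Python, from station import arm gives the robot as it stands.
- The arm moves only by the tool move_arm, never from a script. Its argument "rows" is text: rows parted by semicolons, each of 7 numbers parted by spaces: the turn, a rotation vector about the tool's x, y, z in degrees, then the shift along the tool's x, y, z in m, then the finger opening in m, from 0 to 0.0876. A call has 1 to 8 rows; each row shifts and turns the commanded pose from where the row before left it, along the tool's axes as they then stand; what a row does not reach is not made up. A row lasts 1/8 s, in which the tool goes at most 62.5 mm and 10.7 degrees, less where a joint would pass 70% of its speed; a pose out of reach is approached as far as the arm can. A call is refused whole if a number of a shift passes 0.0625 or a number of a turn 10.7, either way. A call with a gripper value outside its range is refused whole. The fingers move at their own pace and stop on an object; "squeeze" is the grip in N (left out, the last holds). Time passes only in rows, so rows that do not move let the fingers close. It gives the time, the measured TCP pose, the force, the opening and the grip force at its end, in the units of the state.
- arm.get_state(): the state, without advancing time (a new reading comes with each control period).
- arm.grab_frame(name): name is "scene" or "top" or "wrist"; returns (picture, depth): 384x512x3 uint8, blue, green, red; 384x512 float32, m along the optical axis (not along the pixel's ray), 0 where there is no reading.
- arm.camera_model(name): a dict with "mtx" (3x3 intrinsics, pixels), "k1" (the pictures are not rectified: a ray, as slopes to the right and down, at radius r is drawn at 1 + k1 r^2 times it, then the intrinsics apply), "camera_from_world" (4x4, takes a point from world to camera coordinates); the wrist camera has in their place "mount" (4x4, takes a point from camera to tool coordinates, whose origin is the TCP and whose axes are the flange's). Camera axes: x right, y down, z forward; pixel columns grow to the right and rows downward; lengths in m; the calibration is good to about 2 mm. A picture is of the moment at which its call begins: read the wrist's pose just before it. camera_model takes no time and is no camera call.
- arm.job_done(): hands the job in; it is judged then, once.
The state is a dict: "t": time; "q": joint angles; "qd": joint speeds; "joint_efforts": joint torques, N m; "eef_pos": TCP position; "ee_rot": TCP orientation; "force": force on the tool from outside, world axes, zero at the start; "moment": the same for the moment, N m; "width": finger opening in m; "gripper_force": force on a finger pad.
Only numpy, scipy, OpenCV 4.12 (cv2) and the standard library are available. Lean on these libraries where they do the work, as an engineer would, in place of code of your own. Each camera call takes 0.05 s, during which the arm holds its last target. There are 200 camera calls.

## Task

Slide the tall circuit board, the one with the metal rail along its top edge, straight up out of the slotted rack and stand it upright on the plate of the corner jig. Press it into the corner so that its flat back lies flush against the long fence and, at the same time, its end butts against the short fence, and finish while still gripping it and pressing it against both fences: do not let go. Leave the two short boards in the rack and everything else on the bench where they are.

Things in the scene. Friction and masses are not known exactly. Their poses are not given: they have to be found in the camera images.
- board_center (a point): The tall circuit board to be moved (0.14 to 0.28 kg): green, 120 mm long (x), 120 mm high (z up), 4 mm thick; its lower edge is 60 mm below this point, its ends 60 mm either side. Its flat back is the plane y = +5 mm; parts up to 6 mm high stand on the other side (-y). It starts upright in any one of the rack's three grooves, leaning up to 2 degrees, back towards the rack's +y.
- board_rail (a point): Centre of the aluminium rail along the tall board's whole top edge: 120 x 10 x 24 mm (x, y, z), to be gripped across its 10 mm thickness (y). It lies 48 mm above the board's centre, 108 mm above its lower edge. Its +y face is flush with the board's back. Axes as the board's.
- board_back (a point): Point on the tall board's flat back: half-way along, 5 mm above its lower edge. Axes as the board's (y points out of the back). A connector strip 80 x 10 x 10 mm along the lower edge is flush with the back too.
- board_end (a point): Point on the tall board's end edge at its -x end (the end that must touch the short fence), 60 mm from its middle, 5 mm above its lower edge. Axes as the board's.
- rack: Fixed black slotted rack, base 140 (x) x 175 (y) x 8 mm; origin at the centre of its underside. Three grooves for boards standing along x, 50 mm apart in y, 6 mm wide, in guides at both ends, with 1 to 2 mm of play. The guides reach 63 mm above the table. Boards stand on the base: the tall one's top is 128 mm above the table, the short ones' 68 mm.
- jig: Fixed aluminium corner jig: plate 160 (x) x 115 (y) x 10 mm thick; origin at the centre of its underside, z up. Two steel fences stand on it at right angles. Rack and jig are turned by up to about 0.3 rad from the robot's axes and may lie on either side (left or right).
- corner (a point): The inner corner of the jig: where the inner faces of both fences meet the plate's top (10 mm above the table). Axes as the jig's: the long fence's face runs from here along +x, the short fence's face along -y. The pressed board's place is x from 0 to 120 mm, back at y = 0, lower edge at z = 0, with its axes parallel to the jig's.
- long_fence: The long fence: 132 mm long (x), 12 mm thick, 60 mm high above the plate. Origin at the middle of the lower edge of its inner face; the inner face looks to -y. Rigid.
- short_fence: The short fence: 82 mm long (y), 12 mm thick, 80 mm high above the plate. Origin at the middle of the lower edge of its inner face; the inner face looks to +x. Rigid.
- low_a_center (a point): Short green board without rail, 120 x 60 mm high, in another groove of the rack; its centre. Leave it there.
- low_b_center (a point): A second short green board, as the first; its centre. Leave it there.
- speaker_a_mid (a point): Black loudspeaker driver, 104 mm across, 50 mm high, beyond the work area; its centre. Bystander.
- speaker_b_mid (a point): Another black loudspeaker driver of the same size; its centre. Bystander.
- spool_mid (a point): Small metal spool standing on end, 54 mm across, 30 mm high, between rack and jig; its centre. Bystander.
- meter_mid (a point): Grey hand-held meter lying flat, 80 x 150 x 34 mm; its centre. Bystander.
- screwdriver_grip (a point): Screwdriver lying on the table, 170 mm long; the middle of its handle. Bystander.

How it is judged:
By the outcome, as a careful person would: the job done as asked, in the order asked, and still so for the second after the job is handed in, while the arm keeps its last pose, push and grip.
It also fails if it takes over 67 s, if anything falls off the work surface, if the arm or the gripper's body presses on something with over 40 N, if the wrist force passes 120 N, or if a joint passes its speed limit or range.

## Working session

There is one attempt and no reset: what is moved stays moved. The work goes in short steps, Python scripts to look and compute and a tool call to move; the robot and the scene stay as the last step left them, time stands still between calls to the robot, and variables do not carry over. Pictures are saved under pics/ and viewed, at most 10 in all, crops included, and the job is handed in when it is done.

Besides the shell and the picture viewer there is one more tool, called by a JSON object that holds its "op" and its "data", one argument or row to a line. move_arm: Moves the arm, as the interface text tells. Its arguments: {"type":"object","properties":{"rows":{"type":"string"},"squeeze":{"type":"number"}},"required":["rows"]}

```bash
mkdir -p pics
cat > h.py <<'E'
import numpy as np, cv2
from station import arm
from scipy.spatial.transform import Rotation as R
def T():
    s=arm.get_state(); M=np.eye(4); M[:3,:3]=R.from_euler('xyz',s['ee_rot']).as_matrix(); M[:3,3]=s['eef_pos']; return M
def cam(n):
    m=arm.camera_model(n)
    W=T()@np.array(m['mount']) if n=='wrist' else np.linalg.inv(np.array(m['camera_from_world']))
    return np.array(m['mtx']),m['k1'],W
def slopes(K,k1,uv):
    uv=np.atleast_2d(np.array(uv,float)); d=np.c_[(uv[:,0]-K[0,2])/K[0,0],(uv[:,1]-K[1,2])/K[1,1]]; p=d.copy()
    for _ in range(20): p=d/(1+k1*(p**2).sum(1))[:,None]
    return p
def plane(c,uv,z):
    K,k1,W=c; p=slopes(K,k1,uv); r=np.c_[p,np.ones(len(p))]@W[:3,:3].T; o=W[:3,3]
    return o+r*((z-o[2])/r[:,2])[:,None]
def cloud(c,dep):
    K,k1,W=c; v,u=np.mgrid[:dep.shape[0],:dep.shape[1]]
    p=slopes(K,k1,np.c_[u.ravel(),v.ravel()]); d=dep.ravel()[:,None]
    P=(np.c_[p*d,d])@W[:3,:3].T+W[:3,3]; P[dep.ravel()==0]=np.nan; return P.reshape(*dep.shape,3)
E
python3 - <<'E'
from h import *
a,d=arm.grab_frame('top'); b,e=arm.grab_frame('scene'); np.savez('f.npz',a=a,d=d,b=b,e=e)
cv2.imwrite('pics/top.png',cv2.resize(a,(800,600))); cv2.imwrite('pics/scene.png',cv2.resize(b,(800,600)))
c=cam('top'); print(c)
P=cloud(c,d)
for y in range(0,384,48): print([tuple(np.round(P[y,x],2)) for x in range(0,512,128)])
E
```

```text
(array([[428.15046254,   0.        , 257.42565707],
       [  0.        , 428.15046254, 194.88933878],
       [  0.        ,   0.        ,   1.        ]]), 0.005315259084715127, array([[-0.02231772, -0.99731816,  0.06970225,  0.48056609],
       [-0.99962861,  0.02335126,  0.01404837,  0.07157036],
       [-0.01563833, -0.06936283, -0.99746892,  1.22112486],
       [ 0.        ,  0.        ,  0.        ,  1.        ]]))
[(np.float64(1.58), np.float64(1.31), np.float64(-0.75)), (np.float64(1.56), np.float64(0.69), np.float64(-0.74)), (np.float64(1.55), np.float64(0.09), np.float64(-0.75)), (np.float64(1.53), np.float64(-0.52), np.float64(-0.75))]
[(np.float64(1.35), np.float64(1.31), np.float64(-0.75)), (np.float64(1.33), np.float64(0.7), np.float64(-0.76)), (np.float64(1.31), np.float64(0.09), np.float64(-0.74)), (np.float64(1.3), np.float64(-0.51), np.float64(-0.75))]
[(np.float64(0.87), np.float64(0.84), np.float64(-0.0)), (np.float64(0.85), np.float64(0.44), np.float64(0.05)), (np.float64(0.85), np.float64(0.09), np.float64(0.0)), (np.float64(0.84), np.float64(-0.28), np.float64(-
[... 420 characters left out ...]
loat64(-0.23), np.float64(0.13))]
[(np.float64(0.45), np.float64(0.83), np.float64(0.0)), (np.float64(0.45), np.float64(0.46), np.float64(-0.0)), (np.float64(0.44), np.float64(0.1), np.float64(-0.0)), (np.float64(0.43), np.float64(-0.27), np.float64(0.0))]
[(np.float64(0.32), np.float64(0.82), np.float64(0.0)), (np.float64(0.31), np.float64(0.46), np.float64(-0.0)), (np.float64(0.3), np.float64(0.1), np.float64(-0.0)), (np.float64(0.3), np.float64(-0.26), np.float64(0.0))]
[(np.float64(0.19), np.float64(0.82), np.float64(0.0)), (np.float64(0.18), np.float64(0.46), np.float64(0.0)), (np.float64(0.17), np.float64(0.1), np.float64(-0.0)), (np.float64(0.16), np.float64(-0.26), np.float64(-0.0))]
```

View pics/top.png

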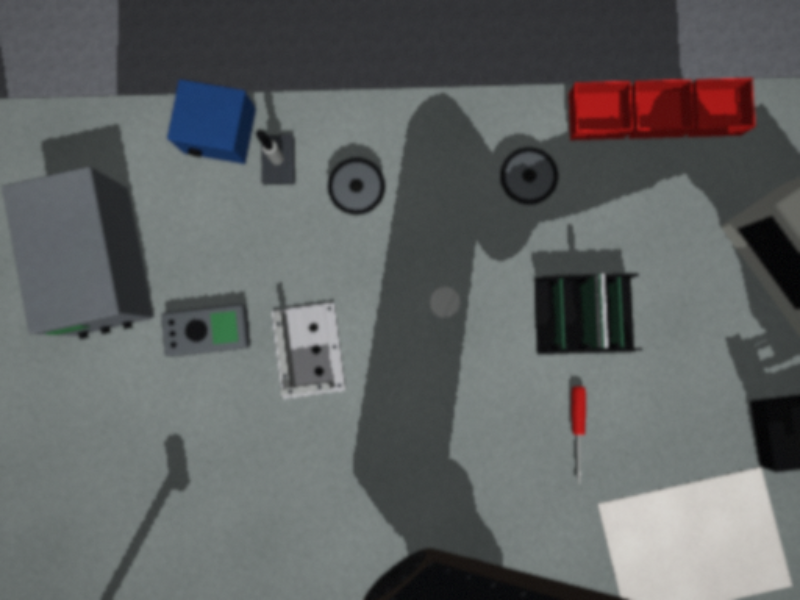

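View pics/scene.png

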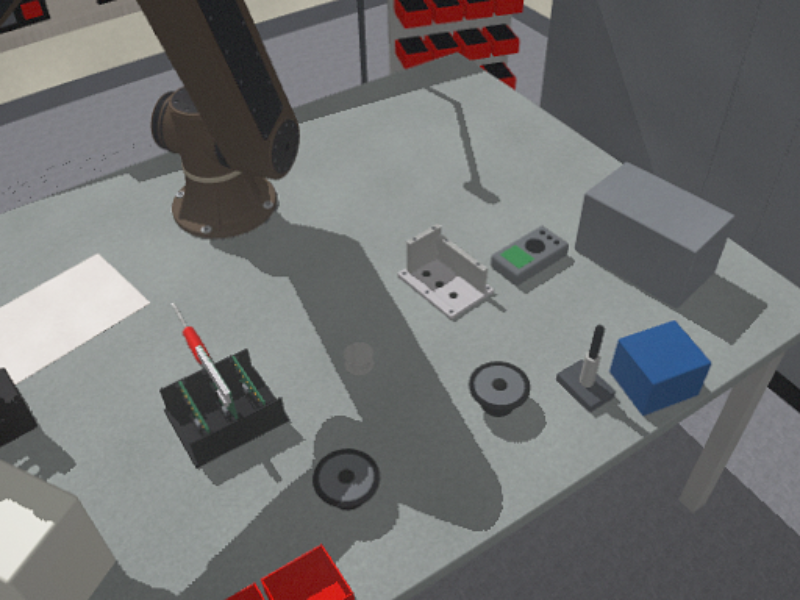

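The top view (800x600) shows the rack on the right at about (585,313), with the tall board's bright rail at (602,310). The jig is on the left at about (308,348): the long fence runs along its left edge and the short fence sits at the bottom (near the robot), so its axes roughly match the world's. The spool is at (445,302).

Run:
```python
from h import *
f=np.load('f.npz'); c=cam('top'); P=cloud(c,f['d']); a=f['a']
def rect(name,m,z=None):
    m=m.astype(np.uint8); v,u=np.nonzero(m)
    if len(v)<5: print(name,len(v)); return
    Q=P[v,u]; X=Q[:,:2] if z is None else plane(c,np.c_[u,v],z)[:,:2]
    r=cv2.minAreaRect((X*1000).astype(np.float32)); mu=X.mean(0); w,V=np.linalg.eigh(np.cov(X.T))
    ax=V[:,1]*np.sign(V[0,1]); print(name,len(v),'c',np.round(r[0],1),np.round(r[1],1),round(r[2],1),'mean',mu.round(4),'yaw',np.degrees(np.arctan2(ax[1],ax[0])).round(1),'z',np.median(Q[:,2]).round(3), 'px',u.min(),u.max(),v.min(),v.max())
Z=P[...,2]; v,u=np.mgrid[:384,:512]
rk=(u>335)&(u<415)&(v>165)&(v<235); jg=(u>168)&(u<226)&(v>185)&(v<262)
rect('rail',rk&(Z>.1)); rect('railbright',rk&(a.min(2)>120),.128)
rect('rack',rk&(Z>.045)&(Z<.075))
rect('jigplate',jg&(Z>.005)&(Z<.016)); rect('jigall',jg&(Z>.005)); rect('long',jg&(Z>.06)&(Z<.078)); rect('short',jg&(Z>.08)); 
sp=(u>265)&(u<305)&(v>175)&(v<210); rect('spool',sp&(Z>.015))
me=(u>95)&(u<165)&(v>185)&(v<235); rect('meter',me&(Z>.02))
cr=np.hstack([cv2.resize(a[160:270,160:240],None,fx=5,fy=5),cv2.resize(a[160:270,330:410],None,fx=5,fy=5)][:2])
cv2.imwrite('pics/crop1.png',cr)
```

```text
rail 320 c [ 541.9 -238.8] [118.2  11.9] 0.5 mean [ 0.5418 -0.2369] yaw 0.4 z 0.126 px 380 388 175 221
railbright 1329 c [ 537.2 -212.3] [200.3 173.7] 88.6 mean [ 0.5118 -0.2161] yaw -76.1 z nan px 336 414 166 234
rack 813 c [ 541.8 -239.6] [134.2 166.5] 0.2 mean [ 0.5422 -0.2365] yaw 3.7 z 0.063 px 346 410 174 225
jigplate 1803 c [488.7 261.8] [159.1 212.6] 88.5 mean [0.4952 0.2525] yaw 9.0 z 0.011 px 169 225 186 261
jigall 2402 c [488.7 261.8] [159.1 212.6] 88.5 mean [0.489  0.2595] yaw 8.7 z 0.012 px 169 225 186 261
long 264 c [472.9 285.4] [160.7  69.3] 34.9 mean [0.4877 0.2948] yaw 12.0 z 0.071 px 175 211 199 247
short 147 c [422.5 254.7] [11.9 80.8] 6.5 mean [0.4226 0.2546] yaw -83.4 z 0.091 px 180 211 244 252
spool 288 c [568.8  12.8] [51.3 51.6] 43.8 mean [0.5694 0.0128] yaw 11.7 z 0.031 px 275 294 183 201
meter 1548 c [527.6 454.9] [ 80.8 173.5] 4.9 mean [0.5282 0.4415] yaw -84.7 z 0.036 px 96 158 194 227
```

View pics/crop1.png

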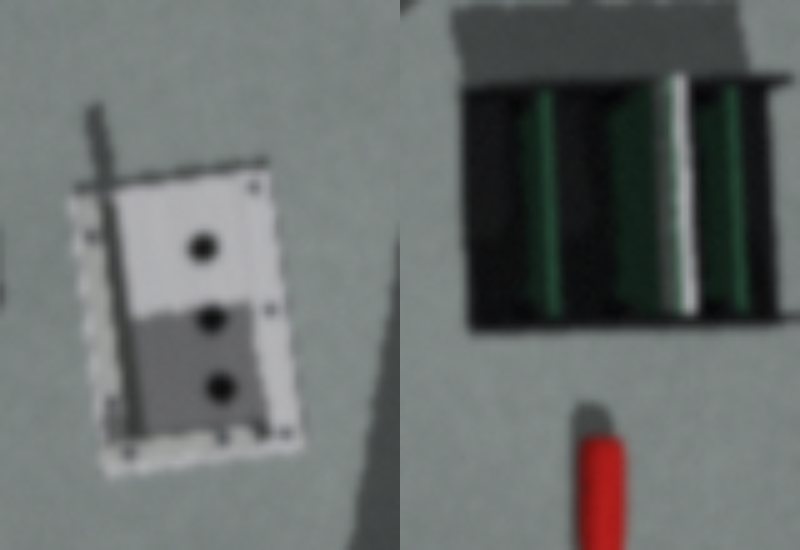

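The left crop shows the jig, with its corner near the lower left at (130,435). The right crop shows the rail at (680,200), yawed about 0.5° and standing in the middle groove.

```bash
cat >> h.py <<'E'
def go(pos,yaw,n=8,kind=0):
    "print tool-frame shift and turn (deg) to target; tool down, given yaw deg"
    M=T(); Rt=R.from_euler('xyz',[np.pi,0,np.radians(yaw)])
    rv=(R.from_matrix(M[:3,:3]).inv()*Rt).as_rotvec(degrees=True)
    d=np.array(pos)-M[:3,3]
    print('turn',rv.round(2),'shift(cur tool)',(M[:3,:3].T@d).round(4),'shift(target tool)',(Rt.as_matrix().T@d).round(4))
E
python3 - <<'E'
from h import *
s=arm.get_state(); print(s); print(arm.camera_model('wrist'))
go([.542,-.238,.23],0.4); go([.542,-.238,.23],180.4)
E
```

```text
{'t': 0.1, 'q': array([-9.71907096e-01,  3.59281470e-01,  1.11639325e-02, -3.38004058e-04,
       -1.22412375e+00, -2.88090140e-01]), 'qd': array([ 0.00025887, -0.0032411 ,  0.00157543,  0.00097811,  0.0003539 ,
        0.00020307]), 'joint_efforts': array([-8.82161476e-04, -5.84164131e+01,  2.93751687e+01,  7.01550320e+00,
        1.01953375e-02, -4.88337776e-05]), 'eef_pos': array([ 0.20627174, -0.64225428,  0.23373878]), 'ee_rot': array([ 3.14011695e+00, -1.05913555e-04, -2.83090856e+00]), 'force': array([-0.16285074, -0.33828312, -1.08113229]), 'moment': array([0.06680218, 0.0079418 , 0.01890153]), 'gripper_force': 0.0, 'width': 0.08749070881002446}
{'mtx': array([[330.95449835,   0.        , 248.83136016],
       [  0.        , 330.95449835, 191.0818893 ],
       [  0.        ,   0.        ,   1.        ]]), 'k1': 0.012870416809649345, 'mount': array([[-1.14073021e-03, -9.64756867e-01, -2.63140431e-01,
         7.13626750e-02],
       [ 9.99999033e-01, -8.91350677e-04, -1.06708201e-03,
        -5.04102210e-04],
       [ 7.94924293e-04, -2.63141394e-01,  9.64756951e-01,
        -1.51245349e-01],
       [ 0.00000000e+00,  0.00000000e+00,  0.00000000e+00,
         1.00000000e+00]])}
turn [ 3.000e-02  1.200e-01 -1.626e+02] shift(cur tool) [-0.4432  0.2823  0.0041] shift(target tool) [ 0.3385 -0.4019  0.0037]
turn [ 0.08 -0.02 17.4 ] shift(cur tool) [-0.4432  0.2823  0.0041] shift(target tool) [-0.3385  0.4019  0.0037]
```

{"op": "move_arm", "data": {
  "rows": "0 0 8.7 0 0 0 0.0876;0 0 8.7 0 0 0 0.0876;0 0 0 -0.035 0.041 0 0.0876;0 0 0 -0.035 0.041 0 0.0876;0 0 0 -0.035 0.041 0 0.0876;0 0 0 -0.035 0.041 0 0.0876;0 0 0 -0.035 0.041 0 0.0876;0 0 0 -0.035 0.041 0 0.0876"
}}

```text
t: 1.1
eef_pos: [0.4154, -0.3936, 0.2344]
ee_rot: [3.141, -0.0, -3.135]
force: [0.8, -0.2, 0.1]
width: 0.0873
gripper_force: 0.0
```

{"op": "move_arm", "data": {
  "rows": "0 0 0 -0.032 0.039 0 0.0876;0 0 0 -0.032 0.039 0 0.0876;0 0 0 -0.032 0.039 0 0.0876;0 0 0 -0.032 0.039 0 0.0876;0 0 0 0 0 0 0.0876;0 0 0 0 0 0 0.0876"
}}

```text
t: 1.85
eef_pos: [0.5413, -0.238, 0.2341]
ee_rot: [3.141, -0.001, -3.134]
force: [-0.1, -0.3, 0.3]
width: 0.0877
gripper_force: 0.0
```

Run:
```python
from h import *
c=cam('wrist'); a,d=arm.grab_frame('wrist'); np.savez('w1.npz',a=a,d=d)
P=cloud(c,d); Z=P[...,2]; v,u=np.nonzero((Z>.105)&(Z<.135)); print(len(v))
X=P[v,u]
k=np.abs(X[:,1]+.238)<.03; v,u,X=v[k],u[k],X[k]
r=cv2.minAreaRect((X[:,:2]*1000).astype(np.float32)); print(r, X[:,2].min(),np.percentile(X[:,2],[5,50,95]))
w,V=np.linalg.eigh(np.cov(X[:,:2].T)); print('mean',X.mean(0),'yaw',np.degrees(np.arctan(V[1,1]/V[0,1])))
print(arm.get_state()['eef_pos'],arm.get_state()['ee_rot'],arm.get_state()['q'])
cv2.imwrite('pics/w1.png',a)
```

```text
1769
((538.4442138671875, -242.77684020996094), (9.853577613830566, 114.55284881591797), 89.93205261230469) 0.10704913513476044 [0.12790402 0.12911388 0.13019464]
mean [ 0.53476748 -0.24294024  0.12897647] yaw -0.1185064313517735
[ 0.54099491 -0.23851414  0.23425106] [ 3.14148675e+00 -8.05622242e-04 -3.13466304e+00] [-8.48846847e-02  2.22696462e-01 -1.78970210e-01 -3.43129389e-05
 -1.16994159e+00 -1.47896867e+00]
```

View pics/w1.png

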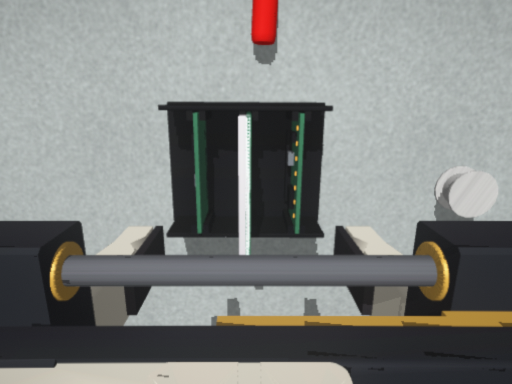

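The rail shows at columns 239–249 and rows 115–260, about 4 mm to the -y side of the tool centre. The screwdriver is behind the rack at (263,20).

{"op": "move_arm", "data": {
  "rows": "0 0 0.5 0 -0.0043 0 0.0876;0 0 0 0 0 0.03 0.0876;0 0 0 0 0 0.03 0.0876;0 0 0 0 0 0.03 0.0876;0 0 0 0 0 0.022 0.0876;0 0 0 0 0 0.015 0.0876;0 0 0 0 0 0 0.0876;0 0 0 0 0 0 0.03",
  "squeeze": 10
}}

```text
t: 2.9
eef_pos: [0.5421, -0.243, 0.1085]
ee_rot: [-3.141, 0.001, 3.14]
force: [0.1, 0.5, -0.3]
width: 0.0821
gripper_force: 0.0
```

{"op": "move_arm", "data": {
  "rows": "0 0 0 0 0 0 0.0;0 0 0 0 0 0 0.0;0 0 0 0 0 0 0.0;0 0 0 0 0 0 0.0;0 0 0 0 0 0 0.0;0 0 0 0 0 0 0.0;0 0 0 0 0 0 0.0;0 0 0 0 0 0 0.0",
  "squeeze": 10
}}

```text
t: 3.9
eef_pos: [0.5416, -0.2426, 0.1076]
ee_rot: [-3.142, -0.0, 3.14]
force: [0.5, 0.1, -0.3]
width: 0.0098
gripper_force: 10.0
```

{"op": "move_arm", "data": {
  "rows": "0 0 0 0 0 0 0;0 0 0 0 0 0 0;0 0 0 0 0 0 0;0 0 0 0 0 -0.006 0;0 0 0 0 0 -0.01 0;0 0 0 0 0 -0.012 0;0 0 0 0 0 -0.012 0;0 0 0 0 0 -0.012 0",
  "squeeze": 40
}}

```text
t: 4.9
eef_pos: [0.5417, -0.2425, 0.1607]
ee_rot: [-3.142, 0.001, 3.14]
force: [-0.2, -0.1, -2.0]
width: 0.0094
gripper_force: 40.0
```

{"op": "move_arm", "data": {
  "rows": "0 0 0 0 0 -0.015 0;0 0 0 0 0 -0.015 0;0 0 0 0 0 -0.015 0;0 0 0 0 0 -0.015 0;0 0 0 0 0 -0.012 0;0 0 0 0 0 0 0;0 0 0 0 0 0 0;0 0 0 0 0 0 0"
}}

```text
t: 5.9
eef_pos: [0.5412, -0.2425, 0.2308]
ee_rot: [3.141, -0.001, 3.14]
force: [-0.4, 0.9, -2.0]
width: 0.0095
gripper_force: 40.0
```

Run:
```python
from h import *
s=arm.get_state(); print(s['q'],s['eef_pos'],s['ee_rot'],s['force'],s['moment'])
f=np.load('f.npz'); c=cam('top'); P=cloud(c,f['d']); Z=P[...,2]; v,u=np.mgrid[:384,:512]
# jig long fence: points z .06-.078 but not near the short fence
jg=(u>168)&(u<226)&(v>185)&(v<243)&(Z>.066)&(Z<.075); X=P[jg]
r=cv2.minAreaRect((X[:,:2]*1000).astype(np.float32)); print('long',r,len(X))
b=arm.grab_frame('scene')[0]; cv2.imwrite('pics/s2.png',b[150:384,60:360])
```

```text
[-9.19757793e-02  2.28217251e-01 -1.79671353e-01 -1.62015082e-04
 -1.16415983e+00 -1.48045949e+00] [ 0.54121449 -0.24247831  0.23083489] [ 3.14133158e+00 -1.23358540e-03  3.13988969e+00] [-0.42375151  0.87225446 -2.00911798] [-0.04668718 -0.00098002 -0.00371376]
long ((496.97869873046875, 298.3625793457031), (117.5812759399414, 13.287226676940918), 6.724543571472168) 196
```

View pics/s2.png

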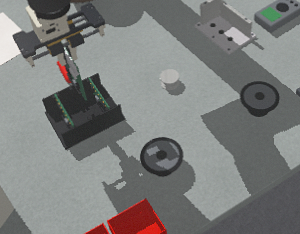

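The board is clear of the rack and the short boards are still in place, with the spool at (170,80). Next I move across to beside the jig.

{"op": "move_arm", "data": {
  "rows": "0 0 0 0.002 0.015 0 0;0 0 0 0.003 0.03 0 0;0 0 0 0.003 0.04 0 0;0 0 0 0.003 0.04 0 0;0 0 0 0.003 0.04 0 0;0 0 0 0.003 0.04 0 0;0 0 0 0.003 0.04 0 0;0 0 0 0.003 0.04 0 0"
}}

```text
t: 6.95
eef_pos: [0.5183, 0.0443, 0.2316]
ee_rot: [3.141, 0.0, 3.14]
force: [1.0, -0.4, -2.6]
width: 0.0095
gripper_force: 40.0
```

{"op": "move_arm", "data": {
  "rows": "0 0 0 0.003 0.04 0 0;0 0 0 0.003 0.04 0 0;0 0 0 0.003 0.04 0 0;0 0 0 0.002 0.03 0 0;0 0 0 0 0.025 0 0;0 0 -3.4 0 0 0 0;0 0 -3.4 0 0 0 0;0 0 0 0 0 0 0"
}}

```text
t: 7.95
eef_pos: [0.5081, 0.2178, 0.2314]
ee_rot: [-3.141, -0.0, -3.025]
force: [1.0, -0.5, -1.7]
width: 0.0098
gripper_force: 40.0
```

Run:
```python
from h import *
s=arm.get_state(); print(s['q'],s['eef_pos'],s['ee_rot'])
c=cam('wrist'); a,d=arm.grab_frame('wrist'); np.savez('w2.npz',a=a,d=d,W=c[2]); cv2.imwrite('pics/w2.png',a)
P=cloud(c,d); Z=P[...,2]
near=(abs(P[...,0]-.48)<.12)&(abs(P[...,1]-.27)<.08)
for n,lo,hi in (('long',.064,.078),('short',.084,.098)):
    m=(near&(Z>lo)&(Z<hi)).astype(np.uint8); k,L,S,_=cv2.connectedComponentsWithStats(m)
    for i in range(1,k):
        if S[i,4]>80:
            X=P[L==i]; r=cv2.minAreaRect((X[:,:2]*1000).astype(np.float32)); print(n,S[i],np.round(r[0],1),np.round(r[1],1),round(r[2],2),np.median(X[:,2]))
```

```text
[ 7.59126777e-01  1.60688512e-01 -2.64342673e-01 -5.77363787e-05
 -1.14601898e+00 -2.21318159e+00] [0.50814521 0.21775808 0.23143364] [-3.14148269e+00 -2.34751120e-04 -3.02487495e+00]
long [ 321   95   24  126 1780] [483.8 294. ] [121.6  13.3] 6.42 0.07096008727112305
short [ 253   80   99   15 1462] [421.3 251.9] [11.4 82.5] 6.55 0.09098403050443635
```

View pics/w2.png

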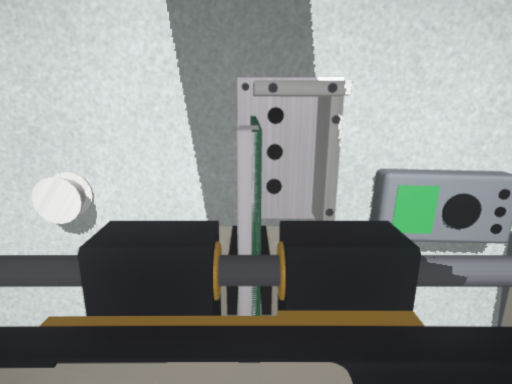

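The wrist view shows the held rail's end at about (245,127), with the green back visible to its right. The jig is at columns 238–345, with the short fence at row 88 and the long fence at column 327. Green showing beyond the rail suggests the board may be tilted in the grip, so I'll measure that.

Run:
```python
from h import *
f=np.load('w2.npz'); a,d=f['a'].astype(int),f['d']; c=cam('wrist'); 
Pt=cloud((c[0],c[1],np.array(arm.camera_model('wrist')['mount'])),d)  # tool frame
b,g,r=a[...,0],a[...,1],a[...,2]; v,u=np.mgrid[:384,:512]
m=(u>230)&(u<275)&(v>112)&(v<220)
rail=m&(d<.26)&(d>0)&(a.min(2)>120); gr=m&(g>r+8)&(d>0)&(d<.42)
X=Pt[rail]; print('rail',len(X),np.percentile(X,[2,50,98],axis=0).round(4))
X=Pt[gr]; print('green',len(X),np.percentile(X,[2,50,98],axis=0).round(4))
for z0 in np.arange(-.02,.13,.015):
    k=(X[:,2]>z0)&(X[:,2]<=z0+.015)
    if k.sum()>5: print(round(z0,3),k.sum(),X[k].mean(0).round(4),X[k][:,0].max().round(4))
A=np.c_[X[:,0],X[:,2],np.ones(len(X))]; 
s=np.linalg.lstsq(A,X[:,1],rcond=None)[0]; print('y = %.4f x + %.4f z + %.4f'%tuple(s))
for row in (118,122,126,135,150,180,200): print(row,[(q,*a[row,q],round(float(d[row,q]),3)) for q in range(236,266,3)])
```

```text
rail 1693 [[ 0.0246 -0.0057 -0.0228]
 [ 0.0444 -0.0023 -0.0215]
 [ 0.0605  0.0013 -0.0086]]
green 799 [[-0.0204  0.0006 -0.0228]
 [ 0.0442  0.0026 -0.0214]
 [ 0.0605  0.013   0.2204]]
-0.02 16 [ 0.0543  0.0029 -0.0169] 0.0606
-0.005 7 [0.0605 0.0033 0.0033] 0.0606
0.01 14 [0.0605 0.0019 0.015 ] 0.0605
0.025 14 [0.0605 0.002  0.0306] 0.0605
0.04 8 [0.0603 0.0014 0.0468] 0.0605
0.055 14 [0.0604 0.0018 0.0621] 0.0605
0.07 6 [0.0604 0.0017 0.0822] 0.0604
y = -0.0383 x + 0.0305 z + 0.0047
118 [(236, np.int64(127), np.int64(126), np.int64(126), 0.373), (239, np.int64(173), np.int64(170), np.int64(171), 0.363), (242, np.int64(176), np.int64(171), np.int64(174), 0.362), (245, np.int64(173), np.int64(169), np.int64(172), 0.363), (248, np.int64(180), np.int64(174), np.int64(177), 0.364), (251, np.int64(76), np.int64(87), np.int64(64), 0.213), (254, np.int64(60), np.int64(75), np.int64(46), 0.215), (257, np.int64(150), np.int64(149), np.int64(147), 0.364), (260, np.int64(174), np.int64(170), np.int64(172), 0.362), (263, np.int64(174), np.int64(170), np.int64(173), 0.364)]
122 [(236, np.int64(13
[... 2810 characters left out ...]
, np.int64(78), np.int64(95), np.int64(64), 0.134), (263, np.int64(167), np.int64(163), np.int64(165), 0.383)]
200 [(236, np.int64(135), np.int64(135), np.int64(132), 0.397), (239, np.int64(174), np.int64(171), np.int64(174), 0.136), (242, np.int64(179), np.int64(175), np.int64(178), 0.134), (245, np.int64(180), np.int64(176), np.int64(180), 0.135), (248, np.int64(179), np.int64(173), np.int64(176), 0.135), (251, np.int64(178), np.int64(174), np.int64(176), 0.135), (254, np.int64(132), np.int64(137), np.int64(123), 0.135), (257, np.int64(86), np.int64(101), np.int64(71), 0.136), (260, np.int64(82), np.int64(97), np.int64(69), 0.136), (263, np.int64(165), np.int64(162), np.int64(164), 0.387)]
```

The board hangs straight in the grip, with its end 60.5 mm from the tool. I'll go above the place, about 10 mm off both fences, and then down.

{"op": "move_arm", "data": {
  "rows": "0 0 0.2 0.002 0.015 0 0;0 0 0 0.002 0.022 0 0;0 0 0 0.0016 0.0217 0 0;0 0 0 0 0 0.02 0;0 0 0 0 0 0.03 0;0 0 0 0 0 0.03 0;0 0 0 0 0 0.02 0;0 0 0 0 0 0 0"
}}

```text
t: 9.0
eef_pos: [0.495, 0.2756, 0.13]
ee_rot: [-3.139, -0.003, -3.027]
force: [1.4, 1.1, -1.2]
width: 0.0097
gripper_force: 40.0
```

{"op": "move_arm", "data": {
  "rows": "0 0 0 0 0 0.012 0;0 0 0 0 0 0.004 0;0 0 0 0 0 0 0;0 0 0 0 0 0 0"
}}

```text
t: 9.5
eef_pos: [0.4963, 0.2753, 0.116]
ee_rot: [3.141, 0.001, -3.028]
force: [-1.5, 0.1, -2.3]
width: 0.0099
gripper_force: 40.0
```

Lower in 1–2 mm steps until contact.

{"op": "move_arm", "data": {
  "rows": "0 0 0 0 0 0.003 0;0 0 0 0 0 0.0015 0;0 0 0 0 0 0 0;0 0 0 0 0 0 0"
}}

```text
t: 10.0
eef_pos: [0.4961, 0.2752, 0.1111]
ee_rot: [3.142, 0.0, -3.028]
force: [0.5, -0.6, -1.6]
width: 0.01
gripper_force: 40.0
```

{"op": "move_arm", "data": {
  "rows": "0 0 0 0 0 0.001 0;0 0 0 0 0 0 0;0 0 0 0 0 0 0"
}}

```text
t: 10.38
eef_pos: [0.496, 0.2752, 0.1101]
ee_rot: [3.142, -0.0, -3.028]
force: [-0.6, -0.5, -1.5]
width: 0.0099
gripper_force: 40.0
```

{"op": "move_arm", "data": {
  "rows": "0 0 0 0 0 0.0005 0;0 0 0 0 0 0 0;0 0 0 0 0 0 0"
}}

```text
t: 10.75
eef_pos: [0.496, 0.2752, 0.1096]
ee_rot: [-3.142, -0.0, -3.028]
force: [-0.4, 0.2, -3.1]
width: 0.0095
gripper_force: 40.0
```

{"op": "move_arm", "data": {
  "rows": "0 0 0 0 0 0.0005 0;0 0 0 0 0 0 0;0 0 0 0 0 0 0"
}}

```text
t: 11.12
eef_pos: [0.4961, 0.2753, 0.1095]
ee_rot: [3.141, 0.0, -3.028]
force: [-3.3, -0.3, 5.8]
width: 0.0097
gripper_force: 40.0
```

{"op": "move_arm", "data": {
  "rows": "0 0 0 0 0 0.0005 0;0 0 0 0 0 0 0;0 0 0 0 0 0 0"
}}

```text
t: 11.5
eef_pos: [0.4961, 0.2753, 0.1095]
ee_rot: [3.141, 0.001, -3.028]
force: [-5.4, -1.8, 9.7]
width: 0.0094
gripper_force: 40.0
```

{"op": "move_arm", "data": {
  "rows": "0 0 0 0 0 0.0003 0;0 0 0 0 0 0 0;0 0 0 0 0 0 0"
}}

```text
t: 11.88
eef_pos: [0.4961, 0.2753, 0.1095]
ee_rot: [3.141, 0.001, -3.028]
force: [-5.6, -1.6, 11.9]
width: 0.0096
gripper_force: 40.0
```

Contact with the plate. I'll ease it a little and slide towards the long fence.

{"op": "move_arm", "data": {
  "rows": "0 0 0 0 0 -0.0008 0;0 0 0 0 0.002 0 0;0 0 0 0 0.002 0 0;0 0 0 0 0.002 0 0;0 0 0 0 0 0 0;0 0 0 0 0 0 0"
}}

```text
t: 12.62
eef_pos: [0.4956, 0.2799, 0.1095]
ee_rot: [-3.139, -0.0, -3.028]
force: [-1.1, -5.2, 7.4]
width: 0.0096
gripper_force: 40.0
```

{"op": "move_arm", "data": {
  "rows": "0 0 0 0 0.001 0 0;0 0 0 0 0 0 0;0 0 0 0 0 0 0"
}}

```text
t: 13.0
eef_pos: [0.4956, 0.2805, 0.1095]
ee_rot: [-3.139, -0.0, -3.028]
force: [-0.2, -7.0, 8.2]
width: 0.0098
gripper_force: 40.0
```

{"op": "move_arm", "data": {
  "rows": "0 0 0 0 0.001 0 0;0 0 0 0 0 0 0;0 0 0 0 0 0 0"
}}

```text
t: 13.38
eef_pos: [0.4955, 0.2817, 0.1095]
ee_rot: [-3.139, -0.0, -3.028]
force: [-0.5, -6.6, 7.9]
width: 0.0097
gripper_force: 40.0
```

{"op": "move_arm", "data": {
  "rows": "0 0 0 0 0.001 0 0;0 0 0 0 0 0 0;0 0 0 0 0 0 0"
}}

```text
t: 13.75
eef_pos: [0.4953, 0.2828, 0.1095]
ee_rot: [-3.139, -0.0, -3.028]
force: [-0.8, -6.2, 8.3]
width: 0.0099
gripper_force: 40.0
```

{"op": "move_arm", "data": {
  "rows": "0 0 0 0 0 -0.0004 0;0 0 0 0 0.001 0 0;0 0 0 0 0 0 0;0 0 0 0 0 0 0"
}}

```text
t: 14.25
eef_pos: [0.495, 0.285, 0.1095]
ee_rot: [-3.141, 0.0, -3.028]
force: [0.4, -3.9, 4.1]
width: 0.0097
gripper_force: 40.0
```

{"op": "move_arm", "data": {
  "rows": "0 0 0 0 0.001 0 0;0 0 0 0 0 0 0;0 0 0 0 0 0 0"
}}

```text
t: 14.62
eef_pos: [0.4949, 0.2857, 0.1095]
ee_rot: [-3.141, -0.0, -3.028]
force: [2.1, -6.1, 5.2]
width: 0.0099
gripper_force: 40.0
```

{"op": "move_arm", "data": {
  "rows": "0 0 0 0 0.001 0 0;0 0 0 0 0 0 0;0 0 0 0 0 0 0"
}}

```text
t: 15.0
eef_pos: [0.4949, 0.2859, 0.1095]
ee_rot: [-3.14, -0.0, -3.028]
force: [3.6, -9.1, 5.2]
width: 0.0101
gripper_force: 40.0
```

{"op": "move_arm", "data": {
  "rows": "0 0 0 0 0.001 0 0;0 0 0 0 0 0 0;0 0 0 0 0 0 0"
}}

```text
t: 15.38
eef_pos: [0.4948, 0.2861, 0.1095]
ee_rot: [-3.138, -0.001, -3.028]
force: [4.2, -12.6, 6.5]
width: 0.0099
gripper_force: 40.0
```

The long fence was touched at TCP y ≈ 0.2857. I'll ease slightly and slide to the short fence (tool +x).

{"op": "move_arm", "data": {
  "rows": "0 0 0 0 -0.001 0 0;0 0 0 0.002 0 0 0;0 0 0 0.002 0 0 0;0 0 0 0.002 0 0 0;0 0 0 0 0 0 0;0 0 0 0 0 0 0"
}}

```text
t: 16.12
eef_pos: [0.4915, 0.2859, 0.1106]
ee_rot: [-3.141, 0.004, -3.027]
force: [13.4, -11.2, 4.1]
width: 0.01
gripper_force: 40.0
```

{"op": "move_arm", "data": {
  "rows": "0 0 0 0.001 0 0 0;0 0 0 0.001 0 0 0;0 0 0 0 0 0 0;0 0 0 0 0 0 0"
}}

```text
t: 16.62
eef_pos: [0.4902, 0.2859, 0.111]
ee_rot: [-3.141, 0.005, -3.027]
force: [14.9, -11.6, 5.8]
width: 0.0098
gripper_force: 40.0
```

{"op": "move_arm", "data": {
  "rows": "0 0 0 0.001 0 0 0;0 0 0 0 0 0 0;0 0 0 0 0 0 0"
}}

```text
t: 17.0
eef_pos: [0.4894, 0.2859, 0.1112]
ee_rot: [-3.141, 0.006, -3.027]
force: [14.7, -10.9, 4.2]
width: 0.0098
gripper_force: 40.0
```

{"op": "move_arm", "data": {
  "rows": "0 0 0 0.001 0 0 0;0 0 0 0 0 0 0;0 0 0 0 0 0 0"
}}

```text
t: 17.38
eef_pos: [0.4888, 0.2858, 0.1115]
ee_rot: [-3.141, 0.007, -3.027]
force: [16.8, -12.6, 5.8]
width: 0.01
gripper_force: 40.0
```

TCP z is rising, so the board may be tipping about its leading lower corner. I'll check.

Run:
```python
from h import *
a,d=arm.grab_frame('wrist'); c=cam('wrist'); b=arm.grab_frame('scene')[0]
cv2.imwrite('pics/w3.png',np.hstack([cv2.resize(a[40:240,190:330],(420,600)),cv2.resize(b[120:220,240:303],(378,600))]))
P=cloud((c[0],c[1],np.array(arm.camera_model('wrist')['mount'])),d)
m=np.zeros(d.shape,bool); m[90:215,225:275]=1
X=P[m&(d<.3)&(d>0)]; X=X[(X[:,0]>.05)&(abs(X[:,1])<.007)]
for z in np.arange(-.024,.1,.012):
    k=(X[:,2]>z)&(X[:,2]<z+.012)
    if k.sum(): print(z.round(3),k.sum(),X[k][:,0].mean().round(4),X[k][:,0].max().round(4))
m=np.zeros(d.shape,bool); m[:230,220:275]=1; X=P[m&(d>0)&(d<.16)]; X=X[abs(X[:,2]+.022)<.006]; X=X[abs(X[:,1])<.006]
print(np.polyfit(X[:,0],X[:,2],1),len(X),arm.get_state()['moment'])
```

```text
-0.024 694 0.0554 0.0606
-0.012 37 0.0601 0.0603
0.0 12 0.0596 0.0598
0.012 697 0.0706 0.0764
0.024 8 0.059 0.059
0.036 103 0.0594 0.0635
0.048 12 0.0597 0.063
0.06 7 0.0577 0.0578
0.072 1 0.057 0.057
0.084 13 0.0582 0.0614
0.096 126 0.0577 0.0611
[ 0.03402785 -0.0216388 ] 2465 [-5.03998953 -6.4088379   0.02329265]
```

View pics/w3.png

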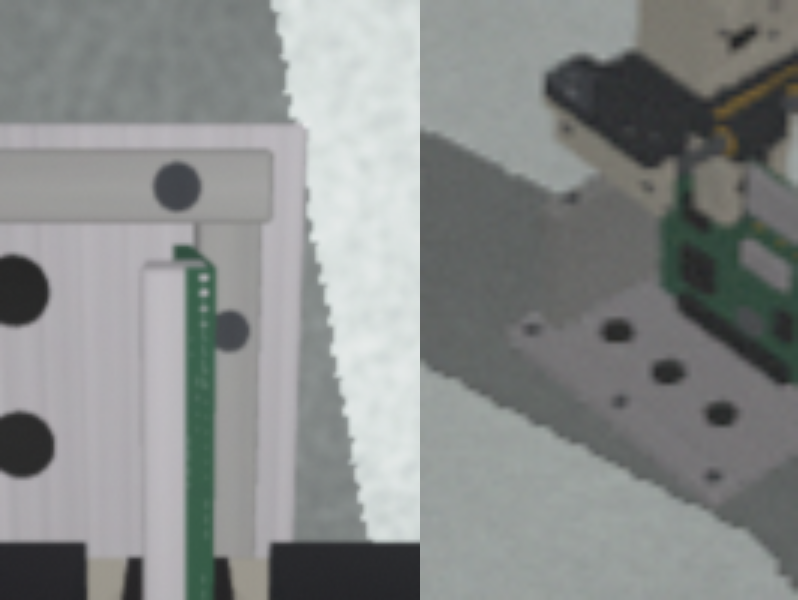

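In the left half (wrist view) the board end is still about 4 mm short of the short fence, and the green back shows beside the long fence. The board has tilted about 1.7° in the pads because plate and fence friction dragged its foot. I'll back off, press it down to level it with a light grip, then re-grip hard and approach with the foot just clear of the plate.

{"op": "move_arm", "data": {
  "rows": "0 0 0 -0.002 -0.003 0 0;0 0 0 -0.002 -0.002 0 0;0 0 0 0 0 -0.002 0;0 0 0 0 0 0 0;0 0 0 0 0 0 0"
}}

```text
t: 18.1
eef_pos: [0.4887, 0.2812, 0.1108]
ee_rot: [-3.141, -0.001, -3.028]
force: [-0.6, 0.0, -3.2]
width: 0.0094
gripper_force: 40.0
```

```bash
cat >> h.py <<'E'
def chk():
    s=arm.get_state(); print('pos',s['eef_pos'].round(4),'rot',np.degrees(s['ee_rot']).round(2),'F',s['force'].round(1),'M',s['moment'].round(2))
    a,d=arm.grab_frame('wrist'); c=cam('wrist'); P=cloud((c[0],c[1],np.array(arm.camera_model('wrist')['mount'])),d)
    m=np.zeros(d.shape,bool); m[:230,220:275]=1; X=P[m&(d>0)&(d<.16)]; X=X[(abs(X[:,2]+.022)<.006)&(abs(X[:,1])<.006)]
    sl=np.polyfit(X[:,0],X[:,2],1); print('rail slope deg',np.degrees(sl[0]).round(2))
    S=P[m&(d>.15)&(d<.23)]; S=S[(S[:,2]>.01)&(S[:,2]<.03)&(S[:,0]>.055)&(S[:,0]<.09)]; print('rail end x',np.percentile(X[:,0],99.5).round(4),'short fence x',np.percentile(S[:,0],[1,50,99]).round(4) if len(S) else None)
    return a,d,P
E
python3 - <<'E'
from h import *
chk()
f=np.load('w2.npz'); d=f['d']; c=cam('wrist'); P=cloud((c[0],c[1],np.array(arm.camera_model('wrist')['mount'])),d)
m=np.zeros(d.shape,bool); m[:230,220:275]=1; X=P[m&(d>0)&(d<.16)]; X=X[(abs(X[:,2]+.022)<.006)&(abs(X[:,1])<.006)]
print('before',np.degrees(np.polyfit(X[:,0],X[:,2],1)[0]))
E
```

```text
pos [0.4887 0.2812 0.1108] rot [-1.7995e+02 -7.0000e-02 -1.7348e+02] F [-0.6  0.  -3.2] M [-0.05  0.02 -0.06]
rail slope deg 1.04
rail end x 0.0605 short fence x [0.0612 0.0697 0.0759]
before 0.26115228078004865
```

{"op": "move_arm", "data": {
  "rows": "0 0 0 0 0 0 0;0 0 0 0 0 0.001 0;0 0 0 0 0 0.001 0;0 0 0 0 0 0.001 0;0 0 0 0 0 0 0;0 0 0 0 0 0 0",
  "squeeze": 15
}}

```text
t: 18.9
eef_pos: [0.4904, 0.2819, 0.1096]
ee_rot: [3.141, 0.002, -3.027]
force: [2.9, -2.0, 5.3]
width: 0.0093
gripper_force: 15.0
```

```bash
python3 -c "
from h import *
chk()"
```

```text
pos [0.4904 0.2819 0.1096] rot [ 1.7996e+02  1.4000e-01 -1.7346e+02] F [ 2.9 -2.   5.3] M [-0.62 -0.73  0.05]
rail slope deg 0.29
rail end x 0.0603 short fence x [0.0602 0.0716 0.0777]
```

Levelled. Now a hard grip, lift about 0.5 mm, and go to the short fence.

{"op": "move_arm", "data": {
  "rows": "0 0 0 0 0 0 0;0 0 0 0 0 0 0;0 0 0 0 0 0 0;0 0 0 0 0 -0.0023 0;0 0 0 0 0 0 0;0 0 0 0 0 0 0",
  "squeeze": 60
}}

```text
t: 19.7
eef_pos: [0.4889, 0.2813, 0.1104]
ee_rot: [-3.141, -0.001, -3.028]
force: [-0.4, 0.1, -2.1]
width: 0.0096
gripper_force: 60.0
```

{"op": "move_arm", "data": {
  "rows": "0 0 0 0.0015 0 0 0;0 0 0 0.001 0 0 0;0 0 0 0 0 0 0;0 0 0 0 0 0 0"
}}

```text
t: 20.2
eef_pos: [0.4868, 0.2812, 0.1108]
ee_rot: [3.142, 0.0, -3.028]
force: [0.2, 0.1, -2.4]
width: 0.0094
gripper_force: 60.0
```

{"op": "move_arm", "data": {
  "rows": "0 0 0 0.001 0 0 0;0 0 0 0 0 0 0;0 0 0 0 0 0 0"
}}

```text
t: 20.58
eef_pos: [0.4858, 0.2811, 0.1108]
ee_rot: [3.142, 0.0, -3.028]
force: [-0.1, -0.2, -1.5]
width: 0.0094
gripper_force: 60.0
```

{"op": "move_arm", "data": {
  "rows": "0 0 0 0.0005 0 0 0;0 0 0 0 0 0 0;0 0 0 0 0 0 0"
}}

```text
t: 20.95
eef_pos: [0.4853, 0.281, 0.1108]
ee_rot: [3.142, 0.0, -3.028]
force: [-0.5, -0.4, -2.3]
width: 0.0097
gripper_force: 60.0
```

{"op": "move_arm", "data": {
  "rows": "0 0 0 0.0005 0 0 0;0 0 0 0 0 0 0;0 0 0 0 0 0 0"
}}

```text
t: 21.32
eef_pos: [0.485, 0.2811, 0.1109]
ee_rot: [3.141, 0.0, -3.028]
force: [1.1, -0.5, -2.4]
width: 0.0099
gripper_force: 60.0
```

{"op": "move_arm", "data": {
  "rows": "0 0 0 0.0005 0 0 0;0 0 0 0 0 0 0;0 0 0 0 0 0 0"
}}

```text
t: 21.7
eef_pos: [0.4848, 0.2811, 0.111]
ee_rot: [3.141, 0.001, -3.028]
force: [5.9, -0.5, -3.2]
width: 0.0097
gripper_force: 60.0
```

{"op": "move_arm", "data": {
  "rows": "0 0 0 0.0005 0 0 0;0 0 0 0 0 0 0;0 0 0 0 0 0 0"
}}

```text
t: 22.08
eef_pos: [0.4847, 0.2812, 0.1111]
ee_rot: [3.141, 0.002, -3.028]
force: [6.2, -0.9, -2.8]
width: 0.0092
gripper_force: 60.0
```

Short fence found at TCP x ≈ 0.485. I'll ease 1 mm off it, close in on the long fence, then set the board down.

{"op": "move_arm", "data": {
  "rows": "0 0 0 -0.0015 0 0 0;0 0 0 0 0.0015 0 0;0 0 0 0 0.0015 0 0;0 0 0 0 0.0005 0.001 0;0 0 0 0 0 0 0;0 0 0 0 0 0 0"
}}

```text
t: 22.82
eef_pos: [0.4847, 0.2844, 0.1097]
ee_rot: [-3.141, -0.0, -3.028]
force: [1.3, 0.1, -1.0]
width: 0.0094
gripper_force: 60.0
```

{"op": "move_arm", "data": {
  "rows": "0 0 0 0 0 0.0008 0;0 0 0 0 0 0 0;0 0 0 0 0 0 0"
}}

```text
t: 23.2
eef_pos: [0.485, 0.2845, 0.1094]
ee_rot: [3.142, 0.0, -3.028]
force: [-0.9, -2.0, 6.7]
width: 0.0096
gripper_force: 60.0
```

{"op": "move_arm", "data": {
  "rows": "0 0 0 0 0 0.0005 0;0 0 0 0 0 0 0;0 0 0 0 0 0 0"
}}

```text
t: 23.58
eef_pos: [0.4851, 0.2845, 0.1094]
ee_rot: [3.141, 0.001, -3.028]
force: [-2.6, -2.4, 9.3]
width: 0.0097
gripper_force: 60.0
```

```bash
python3 -c "
from h import *
chk()"
```

```text
pos [0.4851 0.2845 0.1094] rot [ 1.7999e+02  4.0000e-02 -1.7348e+02] F [-2.6 -2.4  9.3] M [-0.88  1.05  0.02]
rail slope deg 0.25
rail end x 0.0603 short fence x [0.0603 0.0668 0.0725]
```

{"op": "move_arm", "data": {
  "rows": "0 0 0 0 0.001 -0.0003 0;0 0 0 0 0.001 0 0;0 0 0 0 0 0 0;0 0 0 0 0 0 0"
}}

```text
t: 24.12
eef_pos: [0.485, 0.2848, 0.1095]
ee_rot: [-3.139, -0.0, -3.028]
force: [2.1, -8.2, 8.4]
width: 0.0092
gripper_force: 60.0
```

{"op": "move_arm", "data": {
  "rows": "0 0 0 0 0.001 0 0;0 0 0 0 0 0 0;0 0 0 0 0 0 0"
}}

```text
t: 24.5
eef_pos: [0.4849, 0.285, 0.1095]
ee_rot: [-3.138, -0.001, -3.028]
force: [3.6, -11.5, 9.3]
width: 0.0095
gripper_force: 60.0
```

{"op": "move_arm", "data": {
  "rows": "0 0 0 0.001 0 0 0;0 0 0 0 0 0 0;0 0 0 0 0 0 0"
}}

```text
t: 24.88
eef_pos: [0.4847, 0.285, 0.1095]
ee_rot: [-3.138, 0.001, -3.028]
force: [7.5, -12.2, 6.9]
width: 0.0097
gripper_force: 60.0
```

```bash
python3 -c "
from h import *
chk()"
```

```text
pos [0.4847 0.285  0.1095] rot [-1.7979e+02  4.0000e-02 -1.7348e+02] F [  7.5 -12.2   6.9] M [-4.61 -2.61 -0.  ]
rail slope deg 0.24
rail end x 0.0603 short fence x [0.0604 0.0663 0.0725]
```

{"op": "move_arm", "data": {
  "rows": "0 0 0 0.001 0 0.0002 0;-0.3 0 0 0 0 0 0;0 0 0 0 0 0 0;0 0 0 0 0 0 0"
}}

```text
t: 25.42
eef_pos: [0.4845, 0.285, 0.1096]
ee_rot: [3.14, 0.002, -3.028]
force: [11.7, -10.6, 5.8]
width: 0.0098
gripper_force: 60.0
```

{"op": "move_arm", "data": {
  "rows": "0 0 0 0.001 0 0 0;0 0 0 0 0 0 0;0 0 0 0 0 0 0"
}}

```text
t: 25.8
eef_pos: [0.4844, 0.285, 0.1097]
ee_rot: [3.14, 0.003, -3.027]
force: [15.7, -12.6, 3.3]
width: 0.0097
gripper_force: 60.0
```

```bash
python3 -c "
from h import *
a,d,P=chk()
b=arm.grab_frame('scene')[0]
cv2.imwrite('pics/w4.png',np.hstack([cv2.resize(a[40:240,190:330],(420,600)),cv2.resize(b[120:220,240:303],(378,600))]))
u=slice(215,300)
R_=P[100:215,225:275].reshape(-1,3); 
for z in np.arange(-.024,.1,.012):
    k=(R_[:,2]>z)&(R_[:,2]<z+.012)&(abs(R_[:,1])<.008)&(R_[:,0]>.03)&(R_[:,0]<.0635)
    if k.sum()>3: print(z.round(3),k.sum(),'x max',R_[k][:,0].max().round(4),'y',np.percentile(R_[k][:,1],[2,98]).round(4))
F=P[60:220,250:330].reshape(-1,3); k=(abs(F[:,2]-.04)<.004)&(F[:,1]>0)&(F[:,0]<.055)&(F[:,0]>.03); print('long fence y',np.percentile(F[k][:,1],[2,50,98]).round(4),k.sum())
"
```

```text
pos [0.4844 0.285  0.1097] rot [ 179.89    0.19 -173.46] F [ 15.7 -12.6   3.3] M [-5.44 -5.52  0.01]
rail slope deg 0.2
rail end x 0.0602 short fence x [0.0604 0.0663 0.0721]
-0.024 1907 x max 0.0603 y [-0.0057  0.0038]
-0.012 45 x max 0.0603 y [-0.0056  0.0036]
0.0 18 x max 0.0602 y [-0.0002  0.0036]
0.012 230 x max 0.0634 y [-0.0077  0.0078]
0.036 167 x max 0.0587 y [0.0051 0.008 ]
0.096 23 x max 0.0547 y [-0.0074 -0.0022]
long fence y [0.0067 0.0107 0.0149] 649
```

View pics/w4.png

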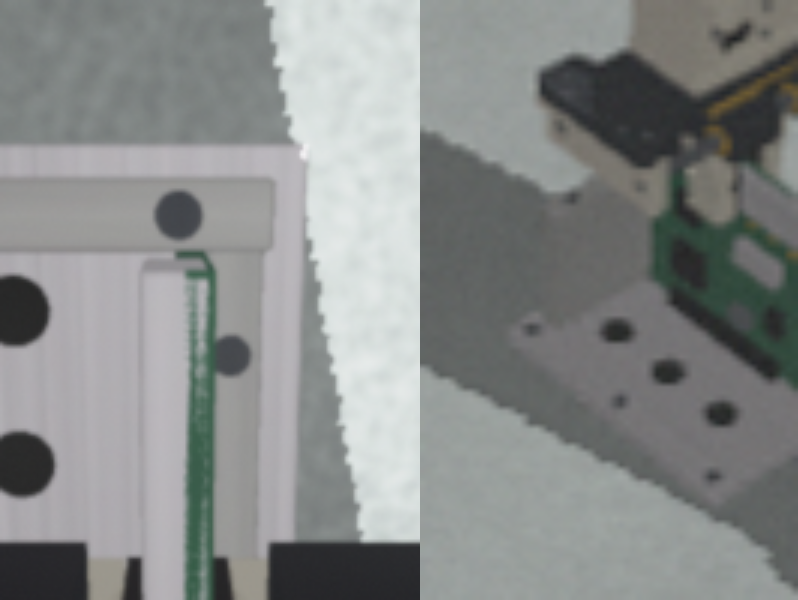

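The left half now shows the end meeting the short fence and the back against the long fence, with no visible gaps. I'll trim the pitch so the foot is pressed home and restore a little downward load.

{"op": "move_arm", "data": {
  "rows": "0 0.3 0 -0.0007 0 0.0004 0;0 0 0 0 0 0 0;0 0 0 0 0 0 0;0 0 0 0 0 0 0"
}}

```text
t: 26.4
eef_pos: [0.4844, 0.285, 0.1096]
ee_rot: [3.14, -0.003, -3.027]
force: [10.7, -12.5, 8.4]
width: 0.0095
gripper_force: 60.0
```

```bash
python3 -c "
from h import *
chk()"
```

```text
pos [0.4844 0.285  0.1096] rot [ 1.7990e+02 -1.6000e-01 -1.7345e+02] F [ 10.7 -12.5   8.4] M [-5.35 -3.79  0.08]
rail slope deg 0.65
rail end x 0.0603 short fence x [0.0604 0.0663 0.0721]
```

{"op": "move_arm", "data": {
  "rows": "0 0 0 0 0 0 0;0 0 0 0 0 0 0;0 0 0 0 0 0 0;0 0 0 0 0 0 0;0 0 0 0 0 0 0;0 0 0 0 0 0 0"
}}

```text
t: 27.2
eef_pos: [0.4844, 0.285, 0.1096]
ee_rot: [3.14, -0.003, -3.027]
force: [10.1, -13.3, 8.1]
width: 0.01
gripper_force: 60.0
```

```bash
python3 -c "
from h import *
chk(); print(arm.job_done())"
```

```text
pos [0.4844 0.285  0.1096] rot [ 1.7990e+02 -1.6000e-01 -1.7345e+02] F [ 10.1 -13.3   8.1] M [-5.31 -3.81 -0.03]
rail slope deg 0.63
rail end x 0.0603 short fence x [0.0603 0.0663 0.0721]
the job is handed in; nothing more can be done
None
```

The tall board stands on the jig plate, still gripped at 60 N and pressed against the long fence with about 13 N and the short fence with about 10 N; I handed the job in at about 27 s, and the judge's verdict was not shown.

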